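# Pulse the flower mill with its twist lid

### The job

Try out the pulse of the rinsed, empty flower mill: pick up its thin clear lid gently, set it squarely into the mouth with both lugs down in the slots (white marks), then turn it clockwise, seen from above, against its spring to the yellow mark, halfway to the lock. Do not let it go on to the red mark, where it clicks locked, and finish while still holding the lid at the yellow mark, since it springs back if let go. Leave the other things where they are.

Things in the scene. Friction and masses are not known exactly. Their poses are not given: they have to be found in the camera images.
- mill: Round navy blue cordless flower mill, 108 mm wide, 112 mm tall, fixed on suction feet. Origin: centre of its underside, z up. In its top a round mouth 76 mm wide inside a lip 8 mm broad, 4 mm thick. Two slots facing each other, 24 mm wide, cut through the lip on the mill's +x and -x axis (white marks), down to a ring channel under the lip, closed anticlockwise of each slot.
- mill_mouth (a point): Centre of the mill's mouth, level with the top of the lip, 112 mm above the worktop. With the lid fully home its flange lies on the lip and the lid's origin is 96 mm above the worktop, 16 mm below this point.
- yellow_mark (a point): One of the two yellow marks on the mill's rim, 49 mm from its axis, 0.70 rad clockwise (from above) of a white mark: the pulse position, halfway to the red mark (1.40 rad), where the lid locks with a click. All marks repeat at a half turn, and the lid fits either way round. The lid's white index lines, on its x axis, show its turn.
- lid: The mill's clear plastic lid, 91 mm wide, 58 mm tall, 75 g or so, upright on the worktop. Origin: centre of its underside, z up. Skirt 72 mm wide with a bevelled foot; two lugs on +x and -x, 13 mm wide, reach 43 mm from the axis, 5 to 10 mm above the origin; flange 16 to 19 mm above it. Handle it gently: it cracks if squeezed with over 30 N, or pressed on the mill with over 40 N.
- lid_grip (a point): Point inside the lid's navy blue grip bar, on the lid's axis, 52 mm above its origin: a good place for the TCP. The bar stands on a white disc on the dome, along the lid's x axis, right over the lugs: 52 mm long, 14 mm thick (along y), 30 to 58 mm above the origin.
- pulse_ring (a joint): Angle (rad) of the spring ring in the mill's channel that the lugs push round. It reads 0 until the lid is turned about 0.20 rad clockwise from the white marks, then the turn less 0.20: about 0.50 at the yellow mark, 1.20 at the red. Its spring turns the lid back with 0.025 N m at first, 0.055 N m at yellow; past a turn of 0.95 the lock's spring balls add to it.
- cream_spool: Wooden spool of cream thread, 36 mm wide, 50 mm tall, standing; to be left alone. Origin at the centre of its underside.
- pot_of_buttons: Low round pot with a grey lid, 66 mm wide, 30 mm tall; to be left alone. Origin at the centre of its underside.
- tape_roll: Roll of masking tape lying flat, 100 mm across, 25 mm tall; to be left alone. Origin at the centre of its underside.

How it is judged:
By the outcome, as a careful person would: the job done as asked, in the order asked, and still so for the second after the job is handed in, while the arm keeps its last pose, push and grip.
It also fails if it takes over 48 s, if anything falls off the work surface, if the arm or the gripper's body presses on something with over 40 N, if the wrist force passes 120 N, or if a joint passes its speed limit or range.

### The arm

A 6-joint arm with a two-finger parallel gripper is mounted at the origin on a cart in front of the work surface, level with it; the furniture and walls round the work are solid. World frame = base frame: x ahead of the robot, y to its left, z up, the work surface at z = 0. Lengths are in m, angles in rad, forces in N, time in s.
With the tool pointing down it reaches from about 0.425 to 0.95 m from the base axis. Payload 3.5 kg.
Tool frame: the origin (TCP) lies between the finger pads, 19 mm behind the fingertips; this is the grasp point; z points along the fingers, y is the line along which they close (so a half turn about z gives the same grasp; the last joint's range is limited). The gripper opens to 85 mm and grips with 20 to 120 N. Pads are 22 mm wide; open, the fingers measure 114 mm over their backs; the gripper's body (76 mm by 85 mm) begins 54 mm behind the grasp point. The pads swing forward as they close: fully open they stand 13 mm farther back than shut.
Start: joints at [-1.476, 0.286, 1.577, -0, 1.279, -0.15], TCP at [0.164, -0.655, 0.25] pointing down, gripper open.
Joint ranges: [-2.77, 2.77], [-0.9, 2.22], [0.21, 2.48], [-1.53, 4.67], [0.24, 2.81], [-2.84, 2.84]. Speed limits (rad/s): [2.79, 2.79, 3.14, 3.14, 3.14, 3.14].

### API

Orientations are given as a unit quaternion [x, y, z, w].
In Python, from plant import ctrl gives the robot as it stands. The module is installed in compiled form; this text tells all that it offers.
- The arm moves only by the tool send_rows, never from a script. Its argument "rows" is text: rows parted by semicolons, each of 7 numbers parted by spaces: the turn, a rotation vector about the tool's x, y, z in fractions of the full range, 1 being 360 degrees, then the shift along the tool's x, y, z in a scale on which 1.0 is 750 mm, then the opening, from -1 (shut) to 1 (fully open). A call has 1 to 8 rows; each row is the pose to reach, as a shift and turn from the pose commanded when the call began, along the tool's axes at that moment; what a row does not reach only later rows make up. A row lasts 1/8 s, in which the tool goes at most 62.5 mm and 10.7 degrees, less where a joint would pass 70% of its speed; a pose out of reach is approached as far as the arm can. Shift and turn numbers lie between -1 and 1, and a call with a number outside is refused. A call with a gripper value outside its range is refused whole. The fingers move at their own pace and stop on an object; "grip_force" is the grip in N (left out, the last holds). Time passes only in rows, so rows that repeat a pose let the fingers close. It gives the time, the measured TCP pose, the force, the opening and the grip force at its end, in the units of the state.
- ctrl.get_state(): the state, without advancing time (a new reading comes with each control period).
- ctrl.read_camera(name): name is "scene" or "top"; returns a dict with "color" (480x640x3 uint8, red, green, blue), "fx", "fy", "cx", "cy" (pixels), "D" ([k1, k2, p1, p2, k3] as OpenCV has them; the pictures are not rectified), "extrinsics" (4x4, takes a point from world to camera coordinates). Camera axes: x right, y down, z forward; pixel columns grow to the right and rows downward; lengths in m; the calibration is good to about 2 mm. A picture is of the moment at which its call begins. There is no depth.
- ctrl.sign_off(): hands the job in; it is judged then, once.
Trained networks look in a picture, given as the dict that the camera call returned (one of the last four; its "shot" number tells which), for a name from the list of things; names that differ only in an ending like _2 or _b are one class to them, and where a whole thing is asked for, a point or a joint stands for the part that bears it (a point fixed in the world has none). Each returns a list of dicts, best first, with "p" (0 to 1); they miss things now and then, are a little off and sometimes report something else, mostly with a low value. They report only what shows in the picture. A call takes as long as a camera call.
- ctrl.look_for(picture, target): "position" ([x, y, z] in m, in the coordinates of the camera as it stood for that picture, good to about 4 mm: the middle of the surface that is visible of it).
The state is a dict: "time": time; "qpos": joint angles; "dq": joint speeds; "joint_efforts": joint torques, N m; "eef_pos": TCP position; "tcp_rot": TCP orientation; "contact_force": force on the tool from outside, world axes, zero at the start; "wrist_torque": the same for the moment, N m; "opening": opening from 0.0 (shut) to 1.0 (fully open); "finger_force": force on a finger pad.
Only numpy, scipy, OpenCV 4.12 (cv2) and the standard library are available. Lean on these libraries where they do the work, as an engineer would, in place of code of your own. Each camera call takes 0.05 s, during which the arm holds its last target. There are 200 camera calls.

## Working session

There is one attempt and no reset: what is moved stays moved. The work goes in short steps, Python scripts to look and compute and a tool call to move; the robot and the scene stay as the last step left them, time stands still between calls to the robot, and variables do not carry over. Pictures are saved under pics/ and viewed, at most 10 in all, crops included, and the job is handed in when it is done.

Besides the shell and the picture viewer there is one more tool, called after "Emit:" as name(argument=value, ...) on one line, values as JSON. send_rows: Moves the arm, as the interface text tells. Its arguments: {"type":"object","properties":{"rows":{"type":"string"},"grip_force":{"type":"number"}},"required":["rows"]}

```bash
mkdir -p pics; cat > h.py <<'E'
import numpy as np, cv2
from plant import ctrl
from scipy.spatial.transform import Rotation as R
def shot(cam,name=None):
    p=ctrl.read_camera(cam)
    if name: cv2.imwrite('pics/'+name+'.png',p['color'][:,:,::-1])
    return p
def w(p,c):
    E=p['extrinsics']; return E[:3,:3].T@(np.array(c)-E[:3,3])
def K(p): return np.array([[p['fx'],0,p['cx']],[0,p['fy'],p['cy']],[0,0,1]])
def plane(p,uv,z):
    n=cv2.undistortPoints(np.array([[uv]],float),K(p),np.array(p['D']))[0,0]
    E=p['extrinsics']; d=E[:3,:3].T@np.r_[n,1]; o=-E[:3,:3].T@E[:3,3]
    return o+d*(z-o[2])/d[2]
def proj(p,X):
    E=p['extrinsics']; return cv2.projectPoints(np.array(X,float).reshape(-1,1,3),cv2.Rodrigues(E[:3,:3])[0],E[:3,3],K(p),np.array(p['D']))[0][:,0]
E
python3 - <<'E'
from h import *
for c in('scene','top'):
    p=shot(c,c+'0')
    for t in('mill','mill_mouth','yellow_mark','lid','lid_grip','cream_spool','pot_of_buttons','tape_roll'):
        for r in ctrl.look_for(p,t)[:2]: print(c,t,round(r['p'],2),w(p,r['position']).round(3))
s=ctrl.get_state();print({k:np.round(v,3) for k,v in s.items()})
E
```

```text
scene mill 0.59 [ 0.454 -0.16   0.078]
scene mill_mouth 0.97 [ 0.457 -0.16   0.078]
scene yellow_mark 0.76 [ 0.455 -0.158  0.075]
scene lid 0.58 [0.548 0.181 0.025]
scene lid_grip 0.69 [0.543 0.184 0.03 ]
scene cream_spool 0.56 [0.728 0.059 0.031]
scene pot_of_buttons 0.63 [0.742 0.258 0.031]
scene tape_roll 0.61 [ 0.7   -0.061  0.015]
top mill 0.58 [ 0.465 -0.198  0.081]
top mill_mouth 0.71 [ 0.463 -0.2    0.081]
top yellow_mark 0.91 [ 0.467 -0.202  0.081]
top lid 0.94 [0.553 0.17  0.028]
top lid_grip 0.9 [0.556 0.166 0.029]
top cream_spool 0.8 [0.73  0.048 0.049]
top cream_spool 0.5 [0.747 0.244 0.029]
top pot_of_buttons 0.61 [0.744 0.246 0.028]
top tape_roll 0.77 [ 0.704 -0.073  0.025]
{'time': np.float64(0.9), 'qpos': array([-1.476,  0.286,  1.577,  0.   ,  1.279, -0.15 ]), 'dq': array([ 0.001, -0.001, -0.001, -0.   ,  0.002,  0.   ]), 'joint_efforts': array([ -0.   , -40.596, -29.295,  -0.   ,   0.   ,   0.   ]), 'eef_pos': array([ 0.164, -0.655,  0.25 ]), 'tcp_rot': array([0.993, 0.122, 0.   , 0.   ]), 'contact_force': array([-0.322,  0.094, -0.089]), 'wrist_torque': array([-0.016, -0.002,  0.012]), 'finger_force': np.float64(0.0), 'opening': np.float64(1.0)}
```

View pics/top0.png

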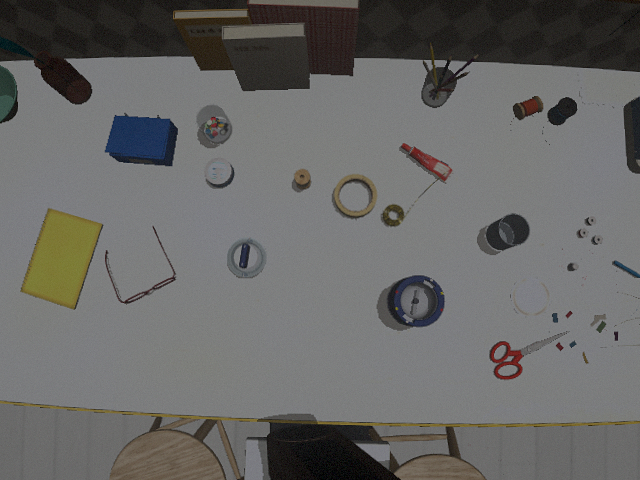

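View pics/scene0.png

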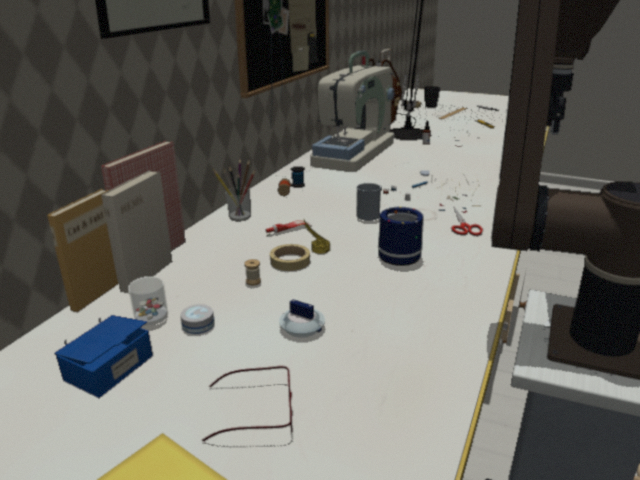

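Top view: lid at about (246,258), mill at (417,301) with marks on its rim. I'll make metric, enlarged rectified views of both.

```bash
cat >> h.py <<'E'
def ortho(p,c,z,half=.065,n=400):
    # image: right = -y, up = +x
    g=(np.arange(n)+.5)/n*2*half-half
    X=np.zeros((n,n,3)); X[...,0]=c[0]-g[:,None]; X[...,1]=c[1]-g[None,:]; X[...,2]=z
    m=proj(p,X.reshape(-1,3)).reshape(n,n,2).astype(np.float32)
    return cv2.remap(p['color'],m[...,0],m[...,1],cv2.INTER_CUBIC)[:,:,::-1]
E
python3 - <<'E'
from h import *
ps=[shot('top') for _ in range(4)]
p=ps[-1]; p['color']=np.mean([q['color'] for q in ps],0).astype(np.uint8)
a=ortho(p,(.463,-.2),.112); b=ortho(p,(.553,.168),.058)
im=np.hstack([a,b]); im=np.clip(im*1.6,0,255).astype(np.uint8)
cv2.imwrite('pics/o1.png',im)
E
```

```text
(no output)
```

View pics/o1.png

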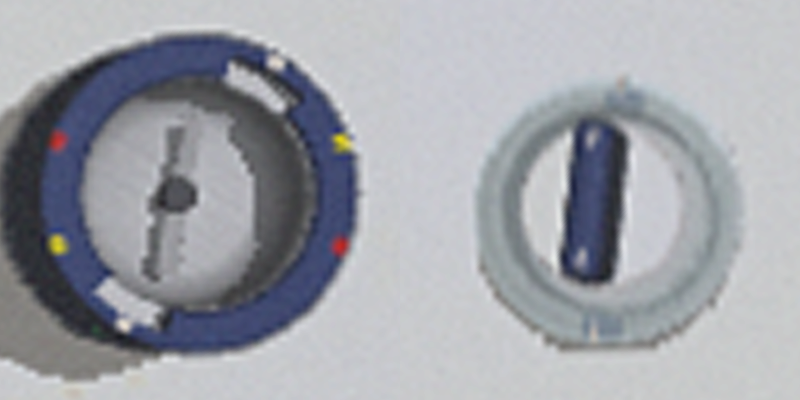

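Left: white marks (276,61)/(124,325), yellow (343,143)/(58,244), red (58,141)/(340,247): mill centre at about (0.465,-0.200), white axis about -30°. Right: lid bar about -6° with index lines at (622,83)/(600,325). I'll refine the lid pose.

```bash
python3 - <<'E'
from h import *
from scipy.optimize import least_squares
p=shot('top'); q=shot('scene')
def mask(p,c):
    im=p['color'].astype(int); m=((im[...,2]-im[...,0])>25)&(im[...,0]<110)
    u,v=proj(p,[c])[0]; r=40; k=np.zeros_like(m); k[int(v)-r:int(v)+r,int(u)-r:int(u)+r]=1
    m=(m&k).astype(np.uint8); n,l,s,cc=cv2.connectedComponentsWithStats(m)
    i=1+np.argmax(s[1:,4]); return (l==i)
c=(.553,.168,.045); M=[mask(p,c),mask(q,c)]
for m in M: print(m.sum(),np.argwhere(m).mean(0))
box=np.array([[a,b,z] for a in(-.026,.026) for b in(-.007,.007) for z in(.030,.058)])
def err(v,cams):
    Rz=R.from_euler('z',v[2]).as_matrix(); out=[]
    for pp,m in cams:
        h=cv2.convexHull(proj(pp,box@Rz.T+[v[0],v[1],0]).astype(np.float32))[:,0]
        S=16; a=np.zeros((480,640),np.uint8)
        mo=cv2.moments(h.reshape(-1,1,2)); cx,cy=mo['m10']/mo['m00'],mo['m01']/mo['m00']
        mm=cv2.moments(m.astype(np.uint8),True); dx,dy=mm['m10']/mm['m00'],mm['m01']/mm['m00']
        A=mo['m00'];B=mm['m00']
        out+=[cx-dx,cy-dy]+[(mo[k]/A-mm[k]/B)/3 for k in('mu11','mu20','mu02')]
    return out
for cams in ([(p,M[0])],[(q,M[1])],[(p,M[0]),(q,M[1])]):
    r=least_squares(err,[.553,.168,-.1],args=(cams,),x_scale=[.01,.01,.1],diff_step=1e-3)
    print(r.x.round(4),np.degrees(r.x[2]).round(1),np.round(r.fun,1))
# index lines at flange height
o=ortho; 
g=lambda u,v:(.553-(v-200)*.000325,.168-(u-600)*.000325,.058)
for uv in((622,83),(600,325)): print(plane(p,proj(p,[g(*uv)])[0],.019))
E
```

```text
41 [254.82926829 243.70731707]
81 [304.30864198 300.97530864]
[ 0.5548  0.1734 -0.336 ] -19.2 [-0.   0.1 -3.1  3.5  5.4]
[ 0.5629  0.1545 -0.2767] -15.9 [-0.1 -1.1  2.6  4.2  8.1]
[ 0.5566  0.1681 -0.2988] -17.1 [ 2.4 -0.7 -2.8  3.1  5.9 -0.2  3.   2.9  4.2  8.6]
[0.59650824 0.16766764 0.019     ]
[0.51489438 0.17508708 0.019     ]
```

```bash
cat > fit.py <<'E'
from h import *
from scipy.optimize import least_squares
p=shot('top'); q=shot('scene')
def mask(p,c,r):
    im=p['color'].astype(int); m=(im[...,0]<75)&(im[...,2]>im[...,0]-5)
    u,v=proj(p,[c])[0]; k=np.zeros_like(m); k[int(v)-r:int(v)+r,int(u)-r:int(u)+r]=1
    m=(m&k).astype(np.uint8); n,l,s,cc=cv2.connectedComponentsWithStats(m)
    return l==1+np.argmax(s[1:,4])
c=(.5555,.171,.045); M=[mask(p,c,25),mask(q,c,25)]
box=np.array([[a,b,z] for a in(-.026,.026) for b in(-.007,.007) for z in(.030,.058)])
def err(v,cams):
    Rz=R.from_euler('z',v[2]).as_matrix(); out=[]
    for pp,m in cams:
        h=cv2.convexHull(proj(pp,box@Rz.T+[v[0],v[1],0]).astype(np.float32))
        mo=cv2.moments(h); mm=cv2.moments(m.astype(np.uint8),True); A=mo['m00'];B=mm['m00']
        out+=[mo['m10']/A-mm['m10']/B,mo['m01']/A-mm['m01']/B]+[(mo[k]/A-mm[k]/B)/5 for k in('mu11','mu20','mu02')]
    return out
for m in M: print(m.sum())
for cams in ([(p,M[0])],[(q,M[1])],[(p,M[0]),(q,M[1])]):
    r=least_squares(err,[.5555,.171,-.09],args=(cams,),x_scale=[.01,.01,.1],diff_step=1e-3)
    print(r.x.round(4),np.degrees(r.x[2]).round(1),np.round(r.fun,1))
E
python3 fit.py
```

```text
209
327
[ 0.5555  0.1722 -0.0534] -3.1 [ 0.  -0.   0.3 -0.1 -0.9]
[ 0.5523  0.174  -0.2523] -14.5 [-0.  -0.2  0.9  1.   1.7]
[ 0.5541  0.1724 -0.1524] -8.7 [-0.1  0.6 -0.5  0.1 -1.3 -0.5 -0.8  0.5  2.   1.3]
```

```bash
cat > go.py <<'E'
import sys
from h import *
# go.py x y z yaw [x y z yaw ...]: rows (tool frame) from the present pose; yaw = world angle of tool x
s=ctrl.get_state(); r=R.from_quat(s['tcp_rot']); a=list(map(float,sys.argv[1:]))
for i in range(0,len(a),4):
    T=R.from_euler('z',a[i+3],degrees=True)*R.from_quat([1,0,0,0])
    print(np.degrees((r.inv()*T).as_rotvec()).round(1),(1e3*r.inv().apply(np.array(a[i:i+3])-s['eef_pos'])).round(1))
x=r.as_matrix()[:,0]; print('t',s['time'].round(2),'pos',s['eef_pos'].round(4),'yaw',np.degrees(np.arctan2(x[1],x[0])).round(1),'tilt',np.degrees(np.arccos(-r.as_matrix()[2,2])).round(1),'q',s['qpos'].round(2),'f',s['contact_force'].round(1),'m',s['wrist_torque'].round(2),s['opening'].round(3),s['finger_force'].round(1))
E
python3 go.py .35 -.52 .25 10 .5 -.3 .25 8 .58 -.1 .25 5 .5555 .172 .2 -5
```

```text
[-0. -0.  4.] [213.5 -85.7   0. ]
[-0. -0.  6.] [ 412.3 -262.7    0. ]
[-0. -0.  9.] [ 5.384e+02 -4.374e+02  1.000e-01]
[-0. -0. 19.] [ 580.6 -707.2   50.1]Traceback (most recent call last):
  File "go.py", line 8, in <module>
    x=r.as_matrix()[:,0]; print('t',s['time'].round(2),'pos',s['eef_pos'].round(4),'yaw',np.degrees(np.arctan2(x[1],x[0])).round(1),'tilt',np.degrees(np.arccos(-r.as_matrix()[2,2])).round(1),'q',s['qpos'].round(2),'f',s['contact_force'].round(1),'m',s['wrist_torque'].round(2),s['opening'].round(3),s['finger_force'].round(1))
                                    ^^^^^^^^^^^^^^^
AttributeError: 'float' object has no attribute 'round'
```

Units first: shifts go in shares of 750 mm and turns go in shares of 360 degrees. So 402 mm / 750 = 0.536, 362 mm / 750 = 0.4827, 6 degrees / 360 = 0.0167.

Emit:
send_rows(rows="0 0 0.0028 0.0773 -0.0267 0 -0.3;0 0 0.0056 0.1533 -0.056 0 -0.3;0 0 0.0083 0.2267 -0.0867 0 -0.3;0 0 0.0111 0.3 -0.1267 0 -0.3;0 0 0.0139 0.3667 -0.1733 0 -0.3;0 0 0.0139 0.4267 -0.2267 0 -0.3;0 0 0.0167 0.4827 -0.2827 0 -0.3;0 0 0.0167 0.536 -0.344 0 -0.3", grip_force=22)

```text
time: 2.3
eef_pos: [0.492, -0.3054, 0.2503]
tcp_rot: [0.998, 0.07, 0.0, 0.0]
contact_force: [0.7, -1.0, -0.6]
opening: 0.355
finger_force: 0.0
```

```bash
sed -i "s/s\['time'\].round(2)/round(s['time'],2)/;s/s\['opening'\].round(3),s\['finger_force'\].round(1)/round(float(s['opening']),3),round(float(s['finger_force']),1)/" go.py; python3 go.py .56 -.1 .25 5 .5555 .172 .2 -5 .5555 .172 .13 -5
```

```text
[ 0. -0.  3.] [  95.9 -194.     0.2]
[ 0. -0. 13.] [ 129.4 -464.    50.1]
[ 0. -0. 13.] [ 129.3 -464.   120.1]
t 2.3 pos [ 0.492  -0.3054  0.2503] yaw 8.0 tilt 0.0 q [-0.73  0.08  1.82  0.    1.25  0.7 ] f [ 0.7 -1.  -0.6] m [-0.03 -0.01 -0.04] 0.355 0.0
```

Scaled: -460 mm / 750 = -0.6133, 129 mm / 750 = 0.172, 13 degrees / 360 = 0.0361.

Emit:
send_rows(rows="0 0 0.0028 0.04 -0.0733 0 -0.3;0 0 0.0056 0.08 -0.1467 0 -0.3;0 0 0.0083 0.1133 -0.22 0 -0.3;0 0 0.0139 0.14 -0.296 0.0133 -0.3;0 0 0.0194 0.1573 -0.3733 0.0267 -0.3;0 0 0.025 0.1667 -0.4533 0.0467 -0.3;0 0 0.0306 0.1707 -0.5333 0.06 -0.3;0 0 0.0361 0.172 -0.6133 0.0667 -0.3")

```text
time: 3.3
eef_pos: [0.554, 0.1683, 0.1995]
tcp_rot: [0.999, -0.044, -0.0, 0.0]
contact_force: [0.8, -0.0, 0.2]
opening: 0.352
finger_force: 0.0
```

Emit:
send_rows(rows="0 0 0 0 0 0 -0.3;0 0 0 0 0 0 -0.3")

```text
time: 3.55
eef_pos: [0.5547, 0.1663, 0.2002]
tcp_rot: [0.999, -0.043, 0.0, 0.0]
contact_force: [-0.4, -0.3, 0.8]
opening: 0.351
finger_force: 0.0
```

```bash
python3 go.py .5555 .172 .13 -5 .5555 .172 .054 -5; python3 -c "
from h import *
p=shot('scene','s1')
u,v=map(int,proj(p,[(.5555,.172,.1)])[0]);i=p['color'][v-110:v+90,u-130:u+130,::-1]
cv2.imwrite('pics/s1c.png',cv2.resize(np.clip(i*1.5,0,255).astype(np.uint8),None,fx=3,fy=3,interpolation=2))"
```

```text
[ 0.  -0.   0.1] [ 0.3 -5.8 70.2]
[ 0.  -0.   0.1] [  0.3  -5.8 146.2]
t 3.55 pos [0.5547 0.1663 0.2002] yaw -4.9 tilt 0.0 q [ 0.12  0.12  1.86 -0.    1.16  1.77] f [-0.4 -0.3  0.8] m [-0.02 -0.08  0.01] 0.351 0.0
```

Scaled: 110 mm / 750 = 0.1467, 108 mm / 750 = 0.144.

Emit:
send_rows(rows="0 0 0 0 -0.0073 0.0667 -0.3;0 0 0 0 -0.0073 0.12 -0.3;0 0 0 0 -0.0073 0.144 -0.3;0 0 0 0 -0.0073 0.1467 -0.3")

```text
time: 4.1
eef_pos: [0.555, 0.1707, 0.0893]
tcp_rot: [0.999, -0.044, -0.001, 0.0]
contact_force: [1.1, 0.0, 0.2]
opening: 0.352
finger_force: 0.0
```

```bash
python3 go.py .5555 .172 .054 -5; python3 -c "
from h import *
p=shot('scene')
u,v=map(int,proj(p,[(.5555,.172,.06)])[0]);i=p['color'][v-60:v+50,u-70:u+70,::-1]
cv2.imwrite('pics/s1c.png',cv2.resize(np.clip(i*1.5,0,255).astype(np.uint8),None,fx=4,fy=4,interpolation=2))"
```

```text
[ 0.   0.1 -0.1] [ 0.4 -1.3 35.3]
t 4.1 pos [0.555  0.1707 0.0893] yaw -5.1 tilt 0.1 q [ 0.12  0.27  1.92 -0.    0.96  1.78] f [1.1 0.  0.2] m [-0.    0.    0.05] 0.352 0.0
```

View pics/s1c.png

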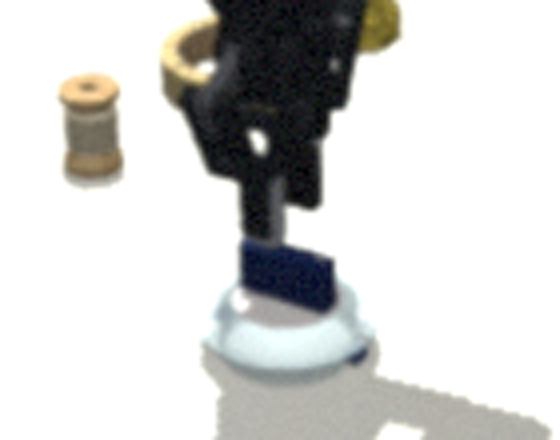

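The open fingers straddle the bar, with their mid at column ~284 and the bar's at ~288. Going down and closing.

Scaled: 35 mm / 750 = 0.0467, 34 mm / 750 = 0.0453.

Emit:
send_rows(rows="0 0 0 0 -0.0013 0.024 -0.3;0 0 0 0 -0.0013 0.0453 -0.3;0 0 0 0 -0.0013 0.0467 -0.3;0 0 0 0 -0.0013 0.0467 -0.7;0 0 0 0 -0.0013 0.0467 -0.9;0 0 0 0 -0.0013 0.0467 -1;0 0 0 0 -0.0013 0.0467 -1;0 0 0 0 -0.0013 0.0467 -1", grip_force=22)

```text
time: 5.15
eef_pos: [0.5552, 0.1729, 0.0552]
tcp_rot: [0.999, -0.043, 0.0, -0.0]
contact_force: [0.7, 0.0, -0.7]
opening: 0.154
finger_force: 25.4
```

```bash
python3 go.py .5555 .172 .2 -5; python3 fit.py
```

```text
[-0. -0.  0.] [   0.4    0.8 -144.8]
t 5.15 pos [0.5552 0.1729 0.0552] yaw -5.0 tilt 0.0 q [0.13 0.32 1.93 0.   0.89 1.79] f [ 0.7  0.  -0.7] m [ 0.02 -0.03  0.  ] 0.154 25.4
519
883
[0.5578 0.1534 0.0472] 2.7 [  0.   -0.1   1.5  -5.8 -17.9]
[ 0.5764  0.1419 -0.402 ] -23.0 [  0.1   1.3  -3.9  -7.9 -17. ]
[ 0.5657  0.1518 -0.0912] -5.2 [  0.9  -3.6   0.3  -5.6 -18.1   2.7   4.8  -4.6  -4.7 -18.2]
```

Emit:
send_rows(rows="0 0 0 0 0 -0.0133 -1;0 0 0 0 0 -0.0467 -1;0 0 0 0 0 -0.1 -1;0 0 0 0 0 -0.16 -1;0 0 0 0 0 -0.2133 -1;0 0 0 0 0 -0.22 -1", grip_force=20)

```text
time: 6.0
eef_pos: [0.5573, 0.1732, 0.2251]
tcp_rot: [0.999, -0.043, 0.004, -0.001]
contact_force: [1.1, -0.5, -0.4]
opening: 0.158
finger_force: 25.4
```

```bash
python3 go.py .465 -.2 .22 -30
```

```text
[-0.2 -0.5 25. ] [-59.7 379.8   3.9]
t 6.0 pos [0.5573 0.1732 0.2251] yaw -5.0 tilt 0.5 q [0.13 0.1  1.83 0.   1.19 1.79] f [ 1.1 -0.5 -0.4] m [-0.01  0.   -0.02] 0.158 25.4
```

Scaled: 378 mm / 750 = 0.504, 350 mm / 750 = 0.4667, 25 degrees / 360 = 0.0694.

Emit:
send_rows(rows="0 0 0.0083 -0.0067 0.0533 0 -1;0 0 0.0194 -0.0187 0.1227 0 -1;0 0 0.0306 -0.032 0.1947 0 -1;0 0 0.0417 -0.0453 0.2667 0 -1;0 0 0.0528 -0.0587 0.3387 0 -1;0 0 0.0611 -0.0693 0.408 0 -1;0 0 0.0667 -0.0773 0.4667 0 -1;0 0 0.0694 -0.0813 0.504 0 -1")

```text
time: 7.0
eef_pos: [0.4603, -0.1999, 0.2187]
tcp_rot: [0.966, -0.26, -0.001, -0.0]
contact_force: [-0.5, 1.2, -1.2]
opening: 0.159
finger_force: 25.4
```

Emit:
send_rows(rows="0 0 0 0 0 0 -1;0 0 0 0 0 0 -1;0 0 0 0 0 0 -1")

```text
time: 7.38
eef_pos: [0.4617, -0.1973, 0.2196]
tcp_rot: [0.966, -0.258, -0.0, -0.0]
contact_force: [0.5, -0.3, -0.0]
opening: 0.158
finger_force: 25.4
```

```bash
python3 go.py .465 -.2 .22 -30; python3 -c "
from h import *
p=shot('scene'); q=shot('top')
u,v=map(int,proj(p,[(.465,-.2,.14)])[0]);i=p['color'][v-60:v+60,u-65:u+65,::-1]
a=cv2.resize(i,(400,370),interpolation=2); b=cv2.resize(ortho(q,(.465,-.2),.187),(370,370))
cv2.imwrite('pics/s2.png',np.clip(np.hstack([a,b]).astype(float)*1.6,0,255).astype(np.uint8))"
```

```text
[-0.   0.   0.1] [ 4.2  0.7 -0.4]
t 7.38 pos [ 0.4617 -0.1973  0.2196] yaw -29.9 tilt 0.1 q [-0.61 -0.07  2.02  0.    1.19  1.49] f [ 0.5 -0.3 -0. ] m [ 0.07  0.01 -0.  ] 0.158 25.4
```

View pics/s2.png

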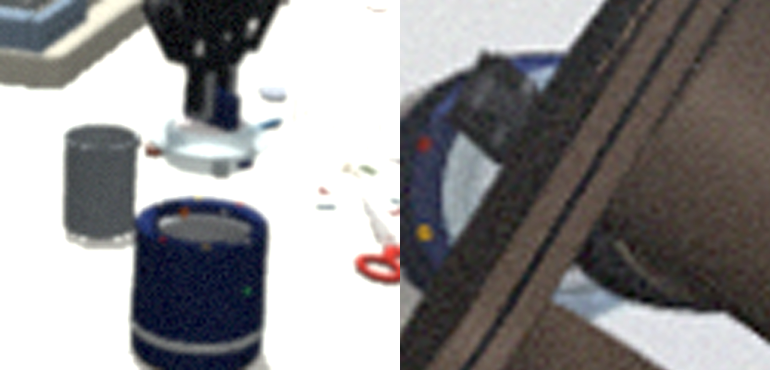

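The lid hangs level about 40 mm above the mill (scene crop: lid (210,145), mouth (205,230)); the arm hides the top view. Centring and lowering.

Emit:
send_rows(rows="0 0 0 0.0053 0.0007 0.02 -1;0 0 0 0.0053 0.0007 0.04 -1;0 0 0 0.0053 0.0007 0.056 -1;0 0 0 0.0053 0.0007 0.064 -1;0 0 0 0.0053 0.0007 0.064 -1;0 0 0 0.0053 0.0007 0.064 -1")

```text
time: 8.22
eef_pos: [0.4652, -0.2011, 0.1725]
tcp_rot: [0.966, -0.259, 0.0, 0.0]
contact_force: [1.0, -0.4, -1.0]
opening: 0.159
finger_force: 25.4
```

```bash
python3 go.py .465 -.2 .151 -30; python3 -c "
from h import *
p=shot('scene')
u,v=map(int,proj(p,[(.465,-.2,.125)])[0]);i=p['color'][v-30:v+30,u-40:u+40,::-1]
cv2.imwrite('pics/s3.png',np.clip(cv2.resize(i,(640,480),interpolation=2).astype(float)*1.6,0,255).astype(np.uint8))
c=-p['extrinsics'][:3,:3].T@p['extrinsics'][:3,3];print('cam',c)"
```

```text
[ 0.  -0.1  0. ] [-0.7 -0.9 21.5]
t 8.22 pos [ 0.4652 -0.2011  0.1725] yaw -30.0 tilt 0.1 q [-0.61 -0.01  2.05 -0.    1.09  1.49] f [ 1.  -0.4 -1. ] m [-0.02 -0.04 -0.05] 0.159 25.4
cam [0.14449527 0.98801423 0.63036765]
```

View pics/s3.png

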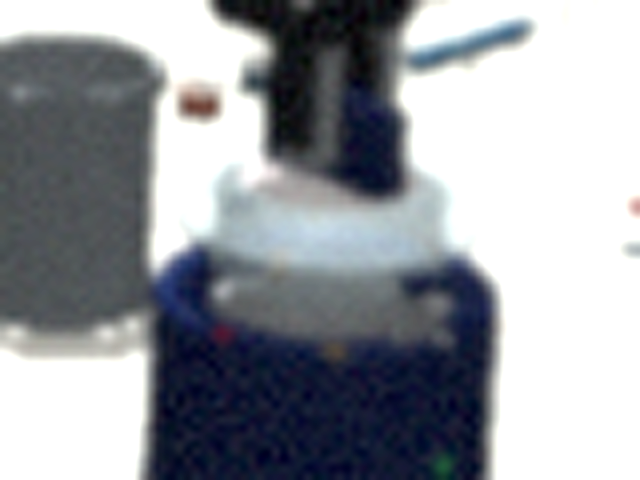

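```bash
python3 -c "
from h import *
p=shot('scene');u0,v0=map(int,proj(p,[(.465,-.2,.125)])[0])
def pr(X): return ((proj(p,X)-[u0-40,v0-30])*8+3.5)
t=np.linspace(0,2*np.pi,73)
def circ(c,r,z): a=pr(np.c_[c[0]+r*np.cos(t),c[1]+r*np.sin(t),0*t+z]); return a.min(0).round(0),a.max(0).round(0)
print('mill top',circ((.465,-.2),.054,.112),'low',circ((.465,-.2),.054,.09))
print('lid flange',circ((.4652,-.2011),.0455,.1355))
for a in(-70,-110,70,110):print(a,pr([(.465+.049*np.cos(np.radians(a)),-.2+.049*np.sin(np.radians(a)),.112)]).round())
"
```

```text
mill top (array([142., 217.]), array([505., 358.])) low (array([140., 282.]), array([500., 428.]))
lid flange (array([174., 155.]), array([482., 270.]))
-70 [[313. 223.]]
-110 [[418. 239.]]
70 [[223. 334.]]
110 [[334. 351.]]
```

Predicted marks coincide with the red (223,335) and yellow (334,351) marks, and the lid flange (185–475) is centred as predicted (328), so alignment is good. Lowering in small steps.

Scaled: 9 mm / 750 = 0.012, 6 mm / 750 = 0.008.

Emit:
send_rows(rows="0 0 0 -0.0009 -0.0012 0.004 -1;0 0 0 -0.0009 -0.0012 0.008 -1;0 0 0 -0.0009 -0.0012 0.012 -1;0 0 0 -0.0009 -0.0012 0.012 -1")

```text
time: 8.82
eef_pos: [0.4645, -0.1996, 0.1626]
tcp_rot: [0.966, -0.259, -0.0, -0.0]
contact_force: [0.0, -0.4, -1.4]
opening: 0.156
finger_force: 25.4
```

```bash
python3 go.py .465 -.2 .151 -30
```

```text
[-0.   0.1  0. ] [ 0.7  0.1 11.6]
t 8.82 pos [ 0.4645 -0.1996  0.1626] yaw -30.0 tilt 0.1 q [-0.61  0.    2.06  0.    1.08  1.49] f [ 0.  -0.4 -1.4] m [0.02 0.04 0.01] 0.156 25.4
```

No contact; the skirt is in. On down.

Emit:
send_rows(rows="0 0 0 0.0007 0 0.0027 -1;0 0 0 0.0007 0 0.0053 -1;0 0 0 0.0007 0 0.008 -1;0 0 0 0.0007 0 0.0107 -1;0 0 0 0.0007 0 0.0107 -1")

```text
time: 9.45
eef_pos: [0.465, -0.1999, 0.1548]
tcp_rot: [0.966, -0.259, -0.0, -0.0]
contact_force: [0.2, 0.0, 0.0]
opening: 0.156
finger_force: 25.4
```

```bash
python3 go.py .465 -.2 .151 -30
```

```text
[-0.  0.  0.] [0.1 0.1 3.8]
t 9.45 pos [ 0.465  -0.1999  0.1548] yaw -30.0 tilt 0.0 q [-0.61  0.02  2.07  0.    1.06  1.49] f [0.2 0.  0. ] m [ 0.04 -0.02 -0.  ] 0.156 25.4
```

Scaled: 3.5 mm / 750 = 0.0047, 3 mm / 750 = 0.004.

Emit:
send_rows(rows="0 0 0 0 0 0.0027 -1;0 0 0 0 0 0.004 -1;0 0 0 0 0 0.0047 -1;0 0 0 0 0 0.0047 -1")

```text
time: 9.95
eef_pos: [0.4651, -0.2, 0.1515]
tcp_rot: [0.966, -0.259, -0.0, -0.0]
contact_force: [-0.1, 0.0, -0.6]
opening: 0.154
finger_force: 25.4
```

Scaled: 0.5 mm / 750 = 0.0007.

Emit:
send_rows(rows="0 0 0 0 0 0.0007 -1;0 0 0 0 0 0.0007 -1;0 0 0 0 0 0.0007 -1")

```text
time: 10.32
eef_pos: [0.4651, -0.2, 0.1511]
tcp_rot: [0.966, -0.259, 0.0, 0.0]
contact_force: [-0.4, 0.2, -0.5]
opening: 0.158
finger_force: 25.4
```

Scaled: 0.5 mm / 750 = 0.0007.

Emit:
send_rows(rows="0 0 0 0 0 0.0007 -1;0 0 0 0 0 0.0007 -1;0 0 0 0 0 0.0007 -1")

```text
time: 10.7
eef_pos: [0.4652, -0.2001, 0.1508]
tcp_rot: [0.966, -0.259, 0.0, 0.0]
contact_force: [-0.8, -0.1, 1.1]
opening: 0.16
finger_force: 25.6
```

Scaled: 0.5 mm / 750 = 0.0007.

Emit:
send_rows(rows="0 0 0 0 0 0.0007 -1;0 0 0 0 0 0.0007 -1;0 0 0 0 0 0.0007 -1")

```text
time: 11.08
eef_pos: [0.4653, -0.2001, 0.1507]
tcp_rot: [0.966, -0.259, 0.0, 0.0]
contact_force: [-1.4, 0.7, 5.2]
opening: 0.159
finger_force: 26.2
```

Seated with 5 N on the lip. Turning clockwise (positive about tool z), first 30°.

Scaled: 30 degrees / 360 = 0.0833.

Emit:
send_rows(rows="0 0 0.0111 0 0 0 -1;0 0 0.0222 0 0 0 -1;0 0 0.0333 0 0 0 -1;0 0 0.0444 0 0 0 -1;0 0 0.0556 0 0 0 -1;0 0 0.0667 0 0 0 -1;0 0 0.0778 0 0 0 -1;0 0 0.0833 0 0 0 -1")

```text
time: 12.08
eef_pos: [0.4651, -0.2006, 0.1507]
tcp_rot: [0.866, -0.5, 0.0, 0.001]
contact_force: [-0.9, -1.3, 5.4]
opening: 0.161
finger_force: 26.3
```

```bash
python3 go.py .465 -.2 .151 -70.2; python3 -c "
from h import *
p=shot('scene');q=shot('top')
for x in (p,q): print([(round(r['p'],2),w(x,r['position']).round(3)) for r in ctrl.look_for(x,'lid')[:2]])
u,v=map(int,proj(p,[(.465,-.2,.125)])[0]);i=p['color'][v-30:v+30,u-40:u+40,::-1]
cv2.imwrite('pics/s4.png',np.clip(cv2.resize(i,(640,480),interpolation=2).astype(float)*1.6,0,255).astype(np.uint8))"
```

```text
[ 0.  -0.1 10.2] [-0.6 -0.2 -0.3]
t 12.07 pos [ 0.4651 -0.2006  0.1507] yaw -60.0 tilt 0.1 q [-0.61  0.02  2.07 -0.    1.05  2.01] f [-0.9 -1.3  5.4] m [-0.02  0.49  0.19] 0.161 26.3
[(0.74, array([ 0.46 , -0.179,  0.12 ]))]
[(0.6, array([ 0.48 , -0.162,  0.121]))]
```

View pics/s4.png

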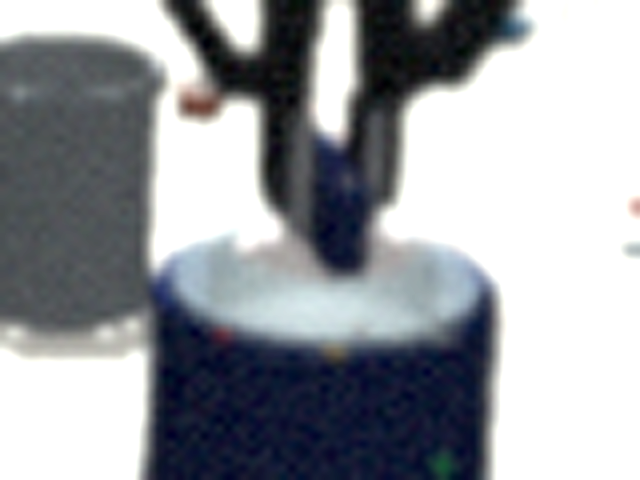

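The lid lies flat in the mouth, bar's near end at (343,270), a faint index line about (362,330), and the yellow mark at (334,351). The last 10°.

Scaled: 10.2 degrees / 360 = 0.0283.

Emit:
send_rows(rows="0 0 0.0083 0 0 0 -1;0 0 0.0167 0 0 0 -1;0 0 0.025 0 0 0 -1;0 0 0.0283 0 0 0 -1;0 0 0.0283 0 0 0 -1;0 0 0.0283 0 0 0 -1")

```text
time: 13.02
eef_pos: [0.4651, -0.2005, 0.1507]
tcp_rot: [0.818, -0.575, 0.0, 0.001]
contact_force: [-3.4, -0.2, 6.1]
opening: 0.154
finger_force: 26.3
```

```bash
python3 go.py .465 -.2 .151 -70.2; python3 -c "
from h import *
ps=[shot('scene') for _ in range(8)];p=ps[-1]
u,v=map(int,proj(p,[(.465,-.2,.125)])[0]);i=np.mean([x['color'] for x in ps],0)[v-30:v+30,u-40:u+40,::-1]
cv2.imwrite('pics/s5.png',np.clip(cv2.resize(i,(640,480),interpolation=2)*1.15,0,255).astype(np.uint8))
for c in(-64,-70,-76):
  a=np.radians(c+180);print(c,((proj(p,[(.465+r*np.cos(a),-.2+r*np.sin(a),z) for r,z in((.0455,.115),(.038,.115),(.026,.154),(.026,.126))])-[u-40,v-30])*8+3.5).round().tolist())"
```

```text
[ 0.  -0.1  0.1] [-0.6 -0.  -0.3]
t 13.03 pos [ 0.4651 -0.2005  0.1507] yaw -70.1 tilt 0.1 q [-0.61  0.02  2.07 -0.    1.05  2.19] f [-3.4 -0.2  6.1] m [0.05 0.5  0.15] 0.154 26.3
-64 [[350.0, 337.0], [346.0, 326.0], [346.0, 187.0], [341.0, 276.0]]
-70 [[334.0, 337.0], [332.0, 327.0], [336.0, 187.0], [331.0, 276.0]]
-76 [[317.0, 336.0], [318.0, 326.0], [327.0, 186.0], [322.0, 275.0]]
```

View pics/s5.png

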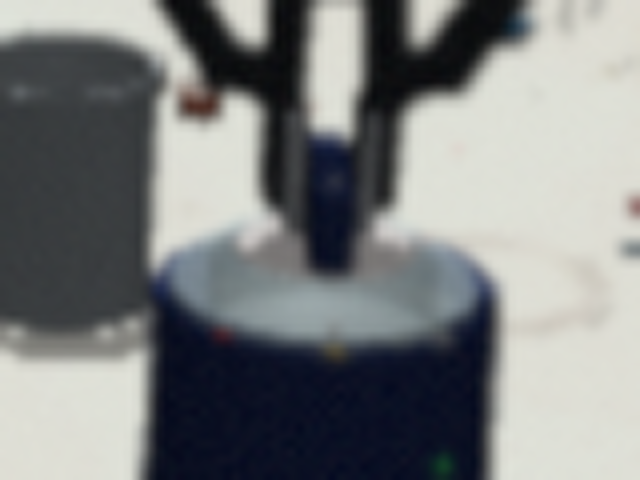

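The lid's index line at (334,335) stands right over the yellow mark (335,350), and the bar's end matches -70°. The lid is still held with 6 N on the lip, so I'm handing in.

```bash
python3 -c "
from plant import ctrl
print(ctrl.sign_off())"
```

```text
the job is handed in; nothing more can be done
None
```

The lid is seated in the mill with both lugs in the slots, turned clockwise to the yellow mark and still held there; the job is handed in at about 13 s of the allowed 48 s.

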